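# Set the winder's lever and press the keyed knob onto its D-shaft

### The job

On the line winder's grey drive unit, throw the lever into the notch marked by the two brass pins and let go of it; then take the grey knob with the D-shaped hole, turn it so that its flat matches the flat of the D-shaft, push it onto the shaft and press it fully down against the spring collar. Finish while still gripping the knob and pressing it fully down, with the lever in its notch. Do not push the other things about.

Things in the scene. Friction and masses are not known exactly. Their poses are not given: they have to be found in the camera images.
- winder: the fixed grey drive unit of the line winder, a flat box 180 x 290 mm on a foot plate 200 x 310 mm, top at 48 mm; origin at the centre of its underside; the shaft stands 85 mm from its centre towards its own -y, the lever hub is 65 mm from its centre towards +y (and 30 mm towards +x). It faces about the same way as the world frame, turned by up to 0.25 rad
- lever (a joint): angle of the flat steel lever about its upright hub, rad; 0 to 1.3 between stops, growing anticlockwise seen from above; 0.85 is the centre of the marked notch (0.74 to 0.96 counts as in it). It starts between 0 and 0.4. Stiff: about 2.6 N sideways at its post moves it, and it stays where it is left; nothing snaps in or stops it at the notch
- lever_tip (a point): centre of the top of the lever's upright round steel post, the handle, 18 mm diameter, standing 45 mm above the lever arm, 85 mm from the hub axis; its top is 110 mm above the table. The arm's top is 65 mm above the table
- lever_hub (a point): point on the lever's hinge axis, at the height of the post's top (110 mm); the axis is vertical
- notch (a point): where point lever_tip is when the lever is centred in the notch, a gap 13 mm wide in the steel arc plate under the lever, with one small brass pin on the arc at either side
- shaft_tip (a point): centre of the tip of the upright steel D-shaft, 86 mm above the table: 20 mm diameter with a flat 5 mm from its axis all the way along; its own +x axis is horizontal and points from the axis out through the flat. The tip is chamfered over its last 3 mm
- shaft (a joint): angle of the D-shaft about its vertical axis relative to the drive unit, rad; at 0 the flat faces the unit's +x. Very stiff (0.3 N m): it need not be turned
- collar (a joint): travel of the brass spring collar round the shaft, m: 0 free, 0.010 fully down on its stop; 40 mm outer diameter, its top is at 72 mm above the table when free, 62 mm when fully down. The spring pushes back with 2 N at the start and 8 N fully down
- knob: grey plastic knob standing on the table, 70 g (varies), 38 mm high; origin at the centre of its underside, z up. A round skirt, 52 mm across and 8 mm high, carries the grip (8 to 38 mm up): two flat sides 34 mm apart (facing its own +y and -y) and a pointed nose towards +x. A D-shaped hole goes right through, 23 mm diameter with a flat 6.2 mm from the axis on the nose side
- knob_nose (a point): tip of the knob's nose, at the grip's top, 31 mm from the knob's axis towards its +x. The knob fits the shaft when its +x (nose) points the same way as the shaft's +x (flat), to about 0.15 rad; its underside then slides down to the collar's top
- squid_lure: grey rubber squid lure lying flat, 90 x 34 x 20 mm; to be left alone
- reel_seat: aluminium reel seat, a tube with two thicker hoods, lying, 120 mm long, 26 mm thick; to be left alone
- line_winder: yellow plastic H-shaped line winder lying flat, 130 x 64 x 14 mm; to be left alone
- lantern_base: round copper lantern base, 110 mm across, 68 mm high; to be left alone
- hook_jar: closed glass jar of 64 mm diameter, 85 mm high; to be left alone
- wrench: steel wrench lying flat; to be left alone
- spare_knob: another grey plastic knob, wholly round, 44 mm across and 36 mm high, with a plain round hole too small for the shaft; standing near the right knob; to be left alone

How it is judged:
On the way, in this order (a step that is already met when the one before it is completed fails the run):
1. the lever stands in the marked notch, let go (value of joint lever between 0.74 and 0.96 rad and distance between the grasp point and lever_tip above 0.06 m), for 0.2 s.
2. the knob is keyed onto the shaft (horizontal distance between knob and shaft_tip below 0.004 m and angle between the x axis of knob and the x axis of shaft_tip, either way round below 0.25 rad and angle between knob's own z axis and vertical below 0.12 rad and z of knob in the frame of shaft_tip below -0.009 m), for 0.1 s.
At the end, for the whole second after the job is handed in: The lever is in the marked notch (0.74 to 0.96 rad); the knob is on the shaft, within 4 mm of its axis, upright within 0.12 rad, flats matching within 0.25 rad; the gripper still grips it (over 3 N) and presses the collar down by more than 7.5 of its 10 mm, through the last second (value of joint lever between 0.74 and 0.96 rad and horizontal distance between knob and shaft_tip below 0.004 m and angle between the x axis of knob and the x axis of shaft_tip, either way round below 0.25 rad and angle between knob's own z axis and vertical below 0.12 rad and value of joint collar above 0.0075 m and z of knob in the frame of shaft_tip below -0.019 m and contact force between knob and winder above 3 N and contact force between the fingers and knob above 3 N); the arm keeps its last pose, push and grip.
It fails at once if one of the other loose things is pushed more than 30 mm away (distance of any of squid_lure, reel_seat, line_winder, lantern_base, hook_jar, wrench, spare_knob from where it was at the start of the episode above 0.03 m).
It also fails if it takes over 64 s, if anything falls off the work surface, if the arm or the gripper's body presses on something with over 40 N, if the wrist force passes 120 N, or if a joint passes its speed limit or range.

### The arm

A 6-joint arm with a two-finger parallel gripper is mounted at the origin on the work surface. World frame = base frame: x ahead of the robot, y to its left, z up, the work surface at z = 0. Lengths are in m, angles in rad, forces in N, time in s.
With the tool pointing down it reaches from about 0.35 to 0.775 m from the base axis. Payload 7.3 kg.
Tool frame: the origin (TCP) lies at the centre of the arm's flange, where the gripper is bolted on; the fingertips stand 178 mm ahead of it and the grasp point (between the pads) lies 159 mm ahead of it; z points along the fingers, y is the line along which they close (so a half turn about z gives the same grasp; the last joint's range is limited). The gripper opens to 92 mm and grips with 3 to 60 N. Pads are 19 mm wide; open, the fingers measure 130 mm over their backs; the gripper's body (75 mm by 190 mm) begins 47 mm behind the grasp point.
Start: joints at [-1.431, 0.342, 1.524, -0, 1.275, -0.146], TCP at [0.148, -0.504, 0.405] pointing down, gripper open.
Joint ranges: [-2.53, 2.53], [-0.77, 2.02], [0.04, 2.7], [-1, 4.14], [0.28, 2.66], [-3.11, 3.11]. Speed limits (rad/s): [2.57, 2.57, 3.14, 3.14, 3.14, 3.14].

### API

Orientations are given as [roll, pitch, yaw] about the fixed x, y, z axes, in that order (R = Rz(yaw) Ry(pitch) Rx(roll)).
In Python, from cell import robot gives the robot as it stands.
- The arm moves only by the tool send_path, called after "Call:" as a command line: name --argument value ..., lists and objects as JSON in quotes. Schema: {"type":"object","properties":{"motion":{"type":"array","items":{"type":"array","prefixItems":[{"type":"array","items":{"type":"number"},"minItems":3,"maxItems":3},{"type":"array","items":{"type":"number"},"minItems":3,"maxItems":3}],"minItems":2,"maxItems":2},"minItems":1,"maxItems":8},"finger_gap":{"type":"number"},"grip_force":{"type":"number"},"only":{"type":"string"},"quiet":{"type":"boolean"},"lines":{"type":"string"}},"required":["motion"],"additionalProperties":false}. motion is a list of rows, 1 to 8 of them, each written [[dx, dy, dz], [rx, ry, rz]]: dx, dy, dz in units of 25 mm, then a rotation vector rx, ry, rz in units of 0.05 rad; each row shifts and turns the commanded pose from where the row before left it, along the tool's axes as they then stand; what a row does not reach is not made up. A row lasts 1/12 s, in which the tool goes at most 0.0417 m and 0.125 rad, less where a joint would pass 70% of its speed; a pose out of reach is approached as far as the arm can. finger_gap is the finger opening in m, set as the call begins (left out keeps the last). The fingers move at their own pace and stop on an object; grip_force is the grip in N (left out, the last holds). Time passes only in rows, so rows that do not move let the fingers close. The tool returns the time, the measured TCP pose, the force, the opening and the grip force at its end. only (a regular expression) keeps the lines of the reply that match it, lines (a string "A,B") keeps lines A to B, and quiet returns only ok. Input that does not fit is refused with a message, and nothing moves.
- robot.observe(): the state, without advancing time (a new reading comes with each control period).
- robot.read_camera(name): name is "scene" or "top" or "wrist"; returns a dict with "image" (400x640x3 uint8, red, green, blue), "fx", "fy", "cx", "cy" (pixels), "k1" (the pictures are not rectified: a ray, as slopes to the right and down, at radius r is drawn at 1 + k1 r^2 times it, then the intrinsics apply), "pose" (4x4, takes a point from camera to world coordinates). Camera axes: x right, y down, z forward; pixel columns grow to the right and rows downward; lengths in m; the calibration is good to about 2 mm. A picture is of the moment at which its call begins. There is no depth.
- robot.hand_in(): hands the job in; it is judged then, once.
The state is a dict: "time": time; "qpos": joint angles; "qvel": joint speeds; "joint_efforts": joint torques, N m; "tool_pos": TCP position; "tool_rot": TCP orientation; "contact_force": force on the tool from outside, world axes, zero at the start; "torque": the same for the moment, N m; "opening": finger opening in m; "grip_force": force on a finger pad.
Only numpy, scipy, OpenCV 4.12 (cv2) and the standard library are available. Lean on these libraries where they do the work, as an engineer would, in place of code of your own. Each camera call takes 0.05 s, during which the arm holds its last target. There are 200 camera calls.

## Working session

There is one attempt and no reset: what is moved stays moved. The work goes in short steps, Python scripts to look and compute and a tool call to move; the robot and the scene stay as the last step left them, time stands still between calls to the robot, and variables do not carry over. Pictures are saved under pics/ and viewed, at most 10 in all, crops included, and the job is handed in when it is done.

```bash
ls; mkdir -p pics; cat > h.py <<'E'
import numpy as np, cv2
from cell import robot
def cam(n):
    c=robot.read_camera(n); return c
def K(c): return np.array([[c['fx'],0,c['cx']],[0,c['fy'],c['cy']],[0,0,1.]])
def ray(c,uv):
    # division: invert r_d = r(1+k1 r^2)
    d=np.array([c['k1'],0,0,0,0.])
    p=cv2.undistortPoints(np.array([[uv]],float),K(c),d)[0,0]
    P=np.array(c['pose']); return P[:3,3],P[:3,:3]@np.array([p[0],p[1],1])
def onz(c,uv,z):
    o,d=ray(c,uv); return o+d*(z-o[2])/d[2]
def proj(c,p):
    P=np.array(c['pose']); q=P[:3,:3].T@(np.array(p)-P[:3,3]); s=q[:2]/q[2]; s=s*(1+c['k1']*(s@s)); return np.array([c['fx']*s[0]+c['cx'],c['fy']*s[1]+c['cy']])
def tri(cu):
    A=np.zeros((3,3));b=np.zeros(3)
    for c,uv in cu:
        o,d=ray(c,uv); d/=np.linalg.norm(d); M=np.eye(3)-np.outer(d,d); A+=M;b+=M@o
    return np.linalg.solve(A,b)
E
python3 - <<'E'
from h import *
np.set_printoptions(precision=3,suppress=True)
for n in ['top','scene']:
    c=cam(n); cv2.imwrite(f'pics/{n}0.png',c['image'][:,:,::-1]); print(n,c['fx'],c['k1'],np.array(c['pose']))
print(robot.observe())
E
```

```text
cell.py
pics
top 444.71100186454913 0.022285416491432977 [[ 0.023 -0.996  0.084  0.458]
 [-1.    -0.022  0.012 -0.012]
 [-0.01  -0.084 -0.996  1.538]
 [ 0.     0.     0.     1.   ]]
scene 450.3670899469311 0.02739857408831204 [[ 0.063  0.616 -0.785  1.497]
 [ 0.998 -0.033  0.055 -0.094]
 [ 0.008 -0.787 -0.616  0.83 ]
 [ 0.     0.     0.     1.   ]]
{'time': 0.1, 'qpos': array([-1.431,  0.343,  1.525, -0.   ,  1.275, -0.146]), 'qvel': array([ 0.001, -0.001, -0.003,  0.   ,  0.001,  0.001]), 'joint_efforts': array([  0.002, -43.201, -24.469,   0.072,   0.053,  -0.   ]), 'tool_pos': array([ 0.148, -0.504,  0.404]), 'tool_rot': array([-3.14 , -0.   ,  0.286]), 'contact_force': array([ 0.567, -0.268, -0.383]), 'torque': array([-0.03 ,  0.013, -0.041]), 'grip_force': 0.0, 'opening': 0.09172824595594892}
```

View pics/top0.png

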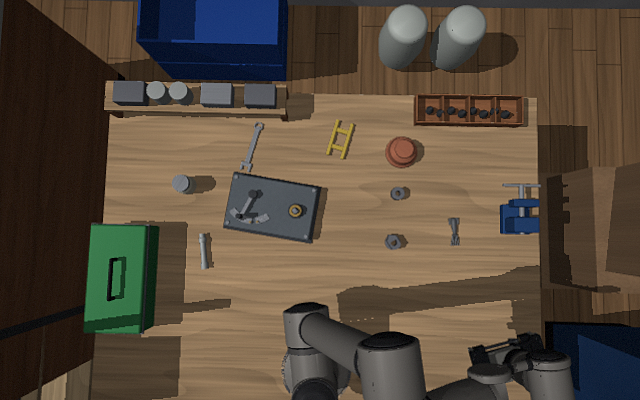

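View pics/scene0.png

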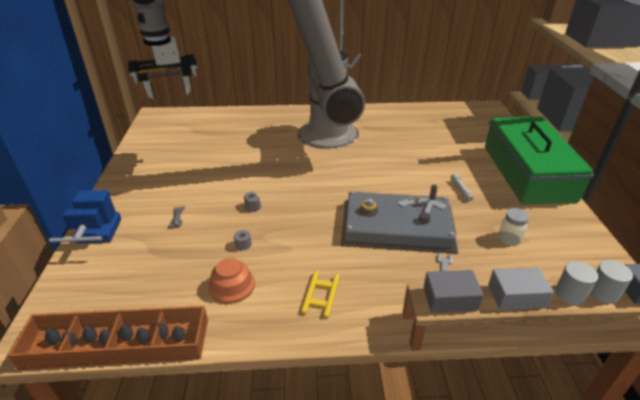

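Top view: the winder is at about (272,207), the shaft and collar at (295,211), and the lever around (250,205). The two knobs are at (399,193) and (393,241). I'll enlarge these to tell the knobs apart.

```bash
python3 - <<'E'
import cv2,numpy as np
a=cv2.imread('pics/top0.png');b=cv2.imread('pics/scene0.png')
def r(i,x,y,w,h,W,H): return cv2.resize(i[y:y+h,x:x+w],(W,H),interpolation=cv2.INTER_CUBIC)
t=np.hstack([r(a,215,165,115,80,431,300),r(a,375,175,46,40,184,160) if 0 else r(a,372,175,48,80,180,300),r(b,225,185,45,75,180,300)])
u=r(b,335,175,130,50,780,300)
u=np.hstack([u,np.zeros((300,t.shape[1]-780,3),np.uint8)])
cv2.imwrite('pics/crop1.png',np.vstack([t,u]))
E
```

```text
(no output)
```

View pics/crop1.png

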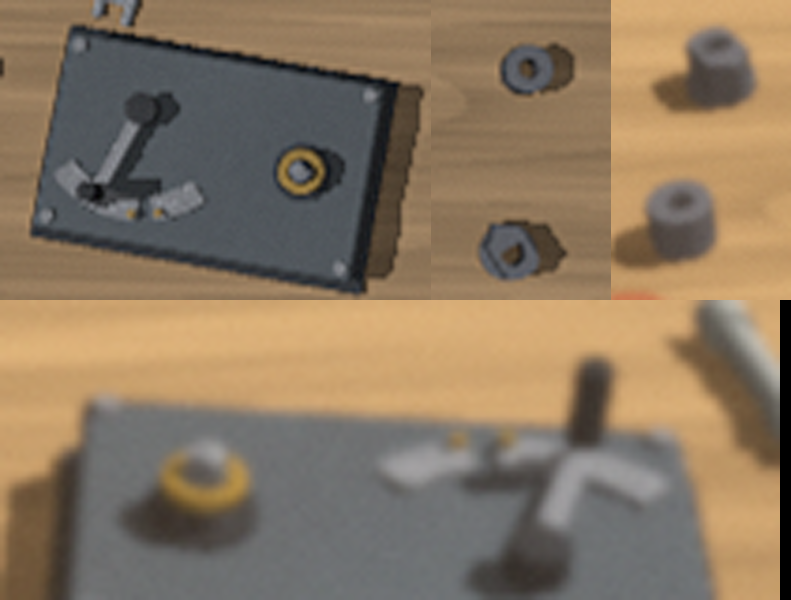

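The right knob (flat sides and nose) is the lower one in the top view, at about (394,242); the upper one is round. The lever hub is at (253,194), the post at (240,216), the brass pins at (250,222) and (257,221), and the shaft at (295,211).

```bash
python3 - <<'E'
from h import *
np.set_printoptions(precision=4,suppress=True)
c=cam('top')
k=3.75
def p(x,y): return (215+(x+.5)/k-.5,165+(y+.5)/k-.5)
cs=[onz(c,p(x,y),.048) for x,y in [(70,30),(393,84),(362,290),(33,235)]]
print('corners',*cs, np.mean(cs,0))
print('shaft',onz(c,p(301,172),.086),'collar',onz(c,p(301,172),.072))
print('hub',onz(c,p(143,107),.065),'post',onz(c,p(95,192),.1),'pins',onz(c,p(132,213),.06),onz(c,p(158,211),.06))
q=(372+510/180*0+ (510-431)/3.75,175+250/3.75); print('knob',onz(c,q,.038),'spare',onz(c,(372+(527-431)/3.75,175+69/3.75),.036))
w=cam('wrist');print(np.array(w['pose']),w['fx'])
E
```

```text
corners [0.6531 0.2925 0.048 ] [0.6106 0.0003 0.048 ] [0.426  0.0237 0.048 ] [0.4682 0.3183 0.048 ] [0.5395 0.1587 0.048 ]
shaft [0.5278 0.0784 0.086 ] collar [0.5285 0.0793 0.072 ]
hub [0.5835 0.2215 0.065 ] post [0.506  0.2548 0.1   ] pins [0.4895 0.2287 0.06  ] [0.4917 0.2058 0.06  ]
knob [ 0.4332 -0.2502  0.038 ] spare [ 0.5959 -0.2644  0.036 ]
[[ 0.2822 -0.9212 -0.268   0.2203]
 [-0.9594 -0.2711 -0.0782 -0.4823]
 [-0.0007  0.2791 -0.9602  0.3847]
 [ 0.      0.      0.      1.    ]] 321.364582390665
```
Unit yaw: box edge corner0->corner1 (local -y direction): (-0.0425,-0.292) → yaw = local -y = (sin y, -cos y) => sin y=-0.144 → yaw -0.144. 290 mm? length .295. good.
Center ~ (0.5395,0.1587): hub local (0.03,0.065): R(-0.144): x=0.0297+0.0093=.039; y=-.0043+.0643=.060 -> (.5785,.219). Measured hub (.5835,.2215). Shaft local (0,-.085): (-.0122,-.0841)->(.527,.0746).

The rows are not in the units I measure in: shifts go in units of 25 mm and turns go in units of 0.05 rad. I convert before sending: 0.034 m is 1.36, 0.0075 m is 0.3.

Call:
send_path --motion '[[[1.36,-0.64,0.3],[0,0,0]],[[1.36,-0.64,0.3],[0,0,0]],[[1.36,-0.64,0.3],[0,0,0]],[[1.36,-0.64,0.3],[0,0,0]],[[1.36,-0.64,0.3],[0,0,0]],[[1.36,-0.64,0.3],[0,0,0]],[[1.36,-0.64,0.3],[0,0,0]],[[1.36,-0.64,0.3],[0,0,0]]]'

```text
time: 0.87
tool_pos: [0.374, -0.3027, 0.3444]
tool_rot: [3.141, -0.0, 0.286]
contact_force: [0.4, -1.7, 0.1]
opening: 0.0916
grip_force: 0.0
```

Call:
send_path --motion '[[[1.36,-0.64,0.3],[0,0,0]],[[1.36,-0.64,0.3],[0,0,0]],[[0,0,0],[0,0,0]],[[0,0,0],[0,0,0]]]'

```text
time: 1.2
tool_pos: [0.4302, -0.2528, 0.3291]
tool_rot: [-3.141, 0.001, 0.29]
contact_force: [0.4, -0.1, 0.1]
opening: 0.0916
grip_force: 0.0
```

```bash
python3 - <<'E'
from h import *
c=cam('wrist'); cv2.imwrite('pics/w1.png',c['image'][:,:,::-1])
print(proj(c,[.433,-.25,.038]),proj(c,[.596,-.264,.036]))
E
```

```text
[317.54357552 196.75443468] [396.57998066   1.77727048]
```

View pics/w1.png

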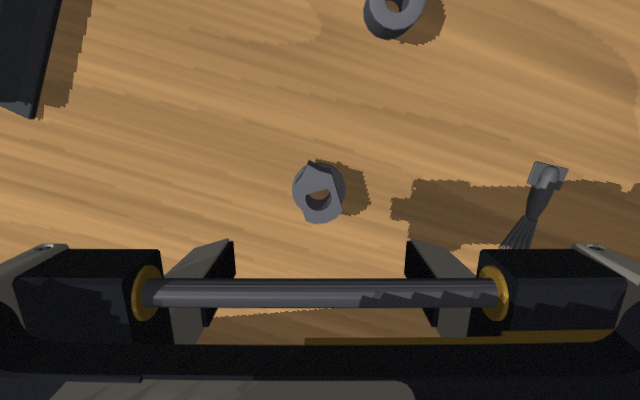

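Converted, -0.036 m is -1.44, 0.015 m is 0.6.

Call:
send_path --motion '[[[0.6,-1.44,-0.08],[0,0,0]],[[0.6,-1.44,-0.08],[0,0,0]],[[0.6,-1.44,-0.08],[0,0,0]],[[0.6,-1.44,-0.08],[0,0,0]],[[0.6,-1.44,-0.08],[0,0,0]],[[0.6,-1.44,-0.08],[0,0,0]],[[0.6,-1.44,-0.08],[0,0,0]],[[0.6,-1.44,-0.08],[0,0,0]]]'

```text
time: 1.92
tool_pos: [0.4628, 0.0561, 0.3463]
tool_rot: [3.141, -0.001, 0.283]
contact_force: [1.5, -0.8, 0.1]
opening: 0.0921
grip_force: 0.0
```

Call:
send_path --motion '[[[0.6,-1.44,-0.08],[0,0,0]],[[0.6,-1.44,-0.08],[0,0,0]],[[0,0,0],[0,0,0]],[[0,0,0],[0,0,0]]]'

```text
time: 2.25
tool_pos: [0.4716, 0.1338, 0.35]
tool_rot: [3.141, -0.001, 0.288]
contact_force: [0.4, 0.1, -0.1]
opening: 0.0918
grip_force: 0.0
```

```bash
python3 - <<'E'
from h import *
c=cam('wrist'); im=c['image'][:,:,::-1]; cv2.imwrite('pics/w2.png',im)
import pickle; pickle.dump({k:v for k,v in c.items()},open('w2.pkl','wb'))
for p in [[.527,.078,.086],[.5835,.2215,.11],[.506,.2548,.11],[.49,.217,.06]]: print(proj(c,p))
a=cv2.imread('pics/w1.png')
z=cv2.resize(a[150:235,280:350],(420,510),interpolation=cv2.INTER_CUBIC)
cv2.imwrite('pics/z1.png',z)
E
```

```text
[409.53856313 163.62038107]
[234.30036822  16.74360187]
[160.88019216 124.81188957]
[230.39156239 154.08797588]
```

View pics/w2.png

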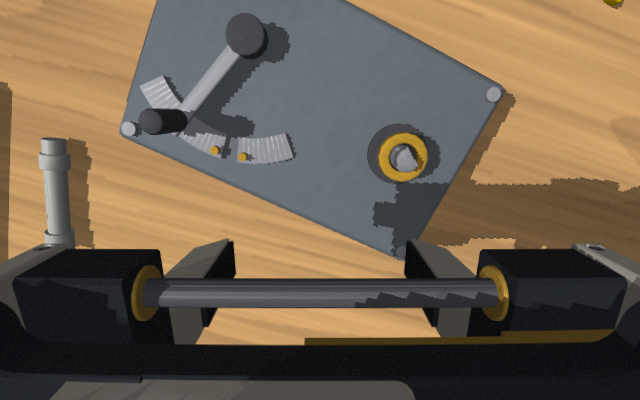

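View pics/z1.png

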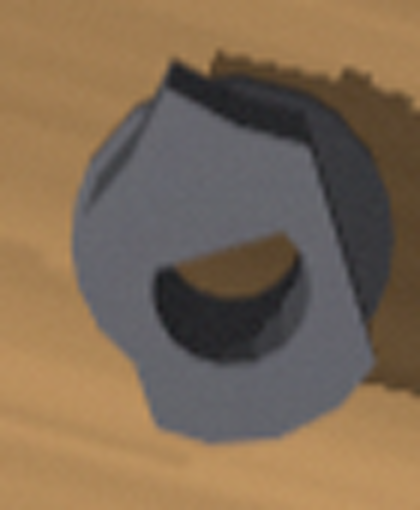

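```bash
python3 - <<'E'
import cv2,numpy as np
a=cv2.imread('pics/w2.png')
z1=cv2.resize(a[120:195,360:445],(510,450),interpolation=cv2.INTER_CUBIC)
z2=cv2.resize(a[95:170,130:178],(288,450),interpolation=cv2.INTER_CUBIC)
z2=np.clip(z2.astype(int)*3,0,255).astype(np.uint8)
cv2.imwrite('pics/z2.png',np.hstack([z1,z2]))
E
```

```text
(no output)
```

View pics/z2.png

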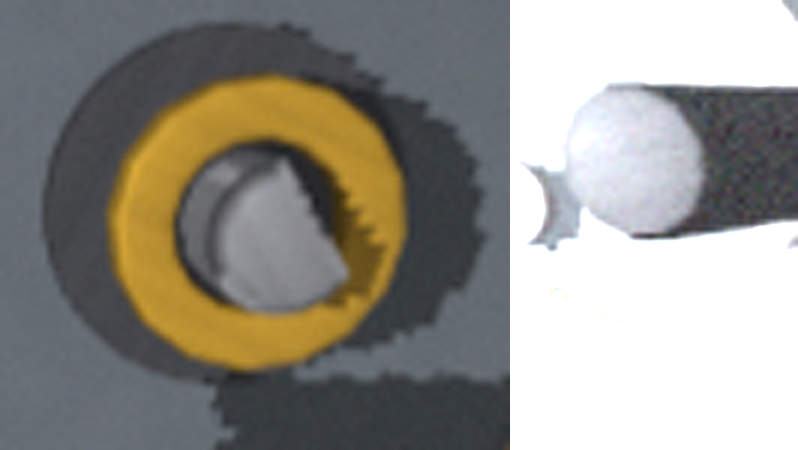

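w2: post top centre (150.6,121.3), pins (216,150) and (243,156), hub (246,34). The collar centre is about crop (257,222). The shaft's flat runs from crop (285,158) to (347,275) and faces right and slightly up. In w1 the knob nose points 16° left of up.

```bash
cat > m.py <<'E'
from h import *
import pickle
from scipy.spatial.transform import Rotation as R
np.set_printoptions(precision=4,suppress=True)
w=pickle.load(open('w2.pkl','rb')); P=np.array(w['pose'])
def T(p,e): M=np.eye(4);M[:3,:3]=R.from_euler('xyz',e).as_matrix();M[:3,3]=p;return M
T2=T([.4716,.1338,.350],[3.141,-.001,.288]); T1=T([.4302,-.2528,.3291],[-3.141,.001,.290])
w1=dict(w); w1['pose']=T1@np.linalg.inv(T2)@P
E
python3 - <<'E'
from m import *
print('cam in tool',np.linalg.inv(T2)@P)
f=lambda x,y:(360+(x+.5)/6-.5,120+(y+.5)/6-.5)
a,b=onz(w,f(285,158),.086),onz(w,f(347,275),.086); d=b-a
n=np.array([-d[1],d[0],0]);n/=np.linalg.norm(n)
print('chord',np.linalg.norm(d),'flat yaw',np.arctan2(n[1],n[0]),'ctr',(a+b)/2-5e-3*n,(a+b)/2+5e-3*n)
print('collar',onz(w,f(257,222),.072))
pt=onz(w,(150.6,121.3),.11); hub=onz(w,(246,34),.075); p1=onz(w,(216,150),.06);p2=onz(w,(243,156),.06)
print('post',pt,'hub',hub,'pins',p1,p2,np.linalg.norm((pt-hub)[:2]))
for q in(pt,(p1+p2)/2): print(np.arctan2(*(q-hub)[[1,0]])%6.283)
g=lambda x,y:(280+(x+.5)/6-.5,150+(y+.5)/6-.5)
ax=onz(w1,g(230,286),.038);no=onz(w1,g(170,88),.038);s=onz(w1,g(372,355),.038)-onz(w1,g(310,145),.038);h=onz(w1,g(285,233),.038)-onz(w1,g(160,268),.038)
ang=lambda v:np.arctan2(v[1],v[0])
print('knob',ax,no,np.linalg.norm(no-ax),'yaw',ang(no-ax),ang(-s),ang(h)+np.pi/2)
E
```

```text
cam in tool [[ 0.0001 -0.9601 -0.2797  0.0753]
 [ 1.     -0.      0.0004  0.    ]
 [-0.0004 -0.2797  0.9601  0.0196]
 [ 0.      0.      0.      1.    ]]
chord 0.017346186611656367 flat yaw -0.7332202435456762 ctr [0.5295 0.0815 0.086 ] [0.537  0.0748 0.086 ]
collar [0.5297 0.0811 0.072 ]
post [0.5063 0.2619 0.11  ] hub [0.5811 0.2214 0.075 ] pins [0.4899 0.2293 0.06  ] [0.4914 0.2064 0.06  ] 0.08501418458110709
2.6449571856371943
3.179763323729337
knob [ 0.4325 -0.2506  0.038 ] [ 0.4579 -0.2342  0.038 ] 0.030197718723613466 yaw 0.5736856096652032 0.582958758643684 0.5705153386890653
```

Call:
send_path --motion '[[[0.696,-1.132,0],[0,0,0]],[[0.696,-1.132,0],[0,0,0]],[[0.696,-1.132,0],[0,0,0]],[[0.696,-1.132,0],[0,0,0]],[[0,0,1.28],[0,0,0]],[[0,0,1.28],[0,0,0]],[[0,0,1.28],[0,0,0]],[[0,0,0],[0,0,0]]]' --finger_gap 0.092

```text
time: 2.97
tool_pos: [0.5052, 0.2585, 0.2479]
tool_rot: [3.14, 0.012, 0.283]
contact_force: [-1.9, -1.1, -1.3]
opening: 0.0921
grip_force: 0.0
```

Call:
send_path --motion '[[[0,0,0],[0,0,0]],[[0,0,0],[0,0,0]],[[0,0,0],[0,0,0]],[[0,0,0],[0,0,0]],[[0,0,0],[0,0,0]],[[0,0,0],[0,0,0]]]' --finger_gap 0.01 --grip_force 15

```text
time: 3.47
tool_pos: [0.5066, 0.2616, 0.2548]
tool_rot: [3.142, -0.002, 0.286]
contact_force: [-0.9, 0.3, -0.4]
opening: 0.0564
grip_force: 0.0
```

Call:
send_path --motion '[[[0,0,0],[0,0,0]],[[0,0,0],[0,0,0]],[[0,0,0],[0,0,0]],[[0,0,0],[0,0,0]],[[0,0,0],[0,0,0]],[[0,0,0],[0,0,0]],[[0,0,0],[0,0,0]],[[0,0,0],[0,0,0]]]'

```text
time: 4.13
tool_pos: [0.5059, 0.262, 0.2536]
tool_rot: [-3.141, 0.001, 0.286]
contact_force: [-4.2, 3.8, 2.1]
opening: 0.0175
grip_force: 15.0
```

Call:
send_path --motion '[[[-0.272,0.36,0],[0,0,0]],[[-0.272,0.36,0],[0,0,0]],[[-0.176,0.42,0],[0,0,0]],[[-0.176,0.42,0],[0,0,0]],[[0,0,0],[0,0,0]],[[0,0,0],[0,0,0]],[[0,0,0],[0,0,0]],[[0,0,0],[0,0,0]]]'

```text
time: 4.8
tool_pos: [0.4944, 0.2172, 0.2534]
tool_rot: [3.141, 0.006, 0.286]
contact_force: [-7.4, -2.9, 7.2]
opening: 0.0177
grip_force: 15.0
```

Converted, -0.033 m is -1.32, -0.015 m is -0.6.

Call:
send_path --motion '[[[0,0,0],[0,0,0]],[[0,0,0],[0,0,0]],[[0,0,0],[0,0,0]],[[0,0,0],[0,0,0]],[[0,0,-1.32],[0,0,0]],[[0,0,-1.32],[0,0,0]],[[-0.6,0,-1.32],[0,0,0]],[[0,0,0],[0,0,0]]]' --finger_gap 0.092

```text
time: 5.47
tool_pos: [0.4816, 0.2138, 0.3588]
tool_rot: [3.141, -0.01, 0.286]
contact_force: [0.8, -0.1, 0.9]
opening: 0.0666
grip_force: 0.0
```

```bash
python3 - <<'E'
from h import *
import time
print(robot.observe()['tool_pos'],robot.observe()['opening'])
c=cam('wrist'); im=c['image'][:,:,::-1]
for p in [[.4961,.2181,.11],[.5811,.2214,.075],[.49,.229,.06]]: print(proj(c,p))
cv2.imwrite('pics/w3.png',im)
# dark post-top blob near expected
u,v=proj(c,[.4961,.2181,.11]); print(u,v)
E
```

```text
[0.48160317 0.21376868 0.35878353] 0.06663734960402073
[319.11880225 199.66014682]
[345.87052492  85.80886241]
[305.48828203 188.41773763]
319.1188022548669 199.66014682228632
```

View pics/w3.png

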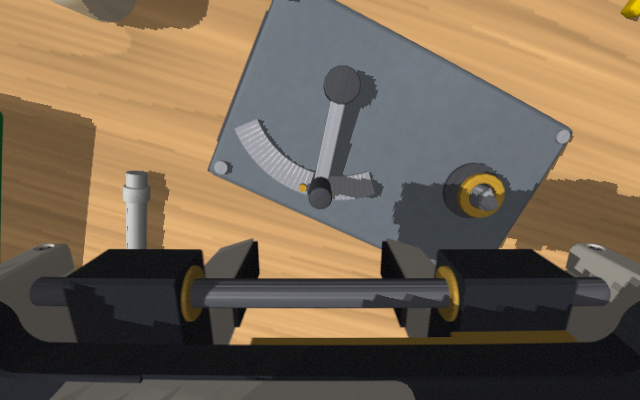

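w3 shows the post at about (320,196), in line with the notch between the pins, and the fingers clear of it. Next is the knob.

Converted, 0.036 m is 1.44, -0.0147 m is -0.588.

Call:
send_path --motion '[[[-0.588,1.44,0],[0,0,0]],[[-0.588,1.44,0],[0,0,0]],[[-0.588,1.44,0],[0,0,0]],[[-0.588,1.44,0],[0,0,0]],[[-0.588,1.44,0],[0,0,0]],[[-0.588,1.44,0],[0,0,0]],[[-0.588,1.44,0],[0,0,0]],[[-0.588,1.44,0],[0,0,0]]]'

```text
time: 6.18
tool_pos: [0.4493, -0.0977, 0.3517]
tool_rot: [-3.141, 0.001, 0.286]
contact_force: [1.4, 0.6, -0.1]
opening: 0.0918
grip_force: 0.0
```

Call:
send_path --motion '[[[-0.588,1.44,0],[0,0,0]],[[-0.588,1.44,0],[0,0,0]],[[-0.588,1.44,0],[0,0,0]],[[-0.588,1.44,0],[0,0,0]],[[0,0,0.8],[0,0,-1.92]],[[0,0,0.8],[0,0,-1.92]],[[0,0,0.8],[0,0,-1.94]],[[0,0,0],[0,0,0]]]'

```text
time: 6.85
tool_pos: [0.4328, -0.2503, 0.2883]
tool_rot: [-3.134, 0.003, 0.577]
contact_force: [-0.6, 1.2, -0.8]
opening: 0.092
grip_force: 0.0
```

Call:
send_path --motion '[[[0,0,0],[0,0,0]],[[0,0,0],[0,0,0]],[[0,0,0],[0,0,0]]]'

```text
time: 7.1
tool_pos: [0.4345, -0.2507, 0.2937]
tool_rot: [3.14, -0.001, 0.573]
contact_force: [0.6, 0.2, -0.4]
opening: 0.0918
grip_force: 0.0
```

```bash
cat >> h.py <<'E'
from scipy.spatial.transform import Rotation as R
def go(x,y,z,yaw):
    o=robot.observe(); Rm=R.from_euler('xyz',o['tool_rot'])
    d=np.array([x,y,z])-o['tool_pos']; r=(Rm.inv()*R.from_euler('xyz',[np.pi,0,yaw])).as_rotvec()
    print('tool d',np.round(Rm.inv().apply(d),4),'rot',np.round(r,4),'q',np.round(o['qpos'],2))
E
python3 -c "
from h import *
go(.4325,-.2506,.19,.575)"
```

```text
tool d [-0.0017 -0.0014  0.1037] rot [ 0.002  -0.0006 -0.0017] q [-0.68  0.42  1.74 -0.    0.97  0.32]
```

Converted, 0.026 m is 1.04, 0.0257 m is 1.028.

Call:
send_path --motion '[[[-0.068,-0.056,1.04],[0,0,0]],[[0,0,1.04],[0,0,0]],[[0,0,1.04],[0,0,0]],[[0,0,1.028],[0,0,0]],[[0,0,0],[0,0,0]],[[0,0,0],[0,0,0]]]'

```text
time: 7.6
tool_pos: [0.4321, -0.2503, 0.1892]
tool_rot: [-3.141, 0.0, 0.574]
contact_force: [0.2, -0.1, 0.6]
opening: 0.0918
grip_force: 0.0
```

Call:
send_path --motion '[[[0,0,0],[0,0,0]],[[0,0,0],[0,0,0]],[[0,0,0],[0,0,0]],[[0,0,0],[0,0,0]],[[0,0,0],[0,0,0]],[[0,0,0],[0,0,0]],[[0,0,0],[0,0,0]],[[0,0,0],[0,0,0]]]' --finger_gap 0.02 --grip_force 30

```text
time: 8.27
tool_pos: [0.4319, -0.2504, 0.1891]
tool_rot: [3.141, 0.0, 0.575]
contact_force: [-0.0, 0.6, 1.4]
opening: 0.0433
grip_force: 0.0
```

Call:
send_path --motion '[[[0,0,0],[0,0,0]],[[0,0,0],[0,0,0]],[[0,0,0],[0,0,0]],[[0,0,0],[0,0,0]]]'

```text
time: 8.6
tool_pos: [0.4319, -0.2504, 0.189]
tool_rot: [3.142, 0.0, 0.575]
contact_force: [-0.4, -0.6, 0.4]
opening: 0.0336
grip_force: 30.0
```

Converted, 0.0292 m is 1.168, -0.025 m is -1.

Call:
send_path --motion '[[[0,0,-1.44],[0,0,0]],[[0,0,-1.44],[0,0,0]],[[0,0,-1.44],[0,0,0]],[[1.168,-1,0],[0,0,0]],[[1.168,-1,0],[0,0,0]],[[1.168,-1,0],[0,0,0]],[[1.168,-1,0],[0,0,0]],[[1.168,-1,0],[0,0,0]]]'

```text
time: 9.27
tool_pos: [0.4865, -0.0644, 0.297]
tool_rot: [3.142, 0.0, 0.574]
contact_force: [1.4, -0.1, -1.2]
opening: 0.0336
grip_force: 30.0
```

Call:
send_path --motion '[[[1.168,-1,0],[0,0,0]],[[1.168,-1,0],[0,0,0]],[[1.168,-1,0],[0,0,0]],[[1.168,-1,0],[0,0,0]],[[0,0,0],[0,0,2.38]],[[0,0,0],[0,0,2.38]],[[0,0,0],[0,0,2.38]],[[0,0,0],[0,0,2.38]]]'

```text
time: 9.93
tool_pos: [0.53, 0.0819, 0.2966]
tool_rot: [3.142, 0.001, 0.094]
contact_force: [-0.1, -0.3, -0.3]
opening: 0.0336
grip_force: 30.0
```

Call:
send_path --motion '[[[0,0,0],[0,0,2.38]],[[0,0,0],[0,0,2.38]],[[0,0,0],[0,0,2.38]],[[0,0,0],[0,0,2.38]],[[0,0,0],[0,0,2.38]],[[0,0,0],[0,0,2.38]],[[0,0,0],[0,0,2.38]],[[0,0,0],[0,0,0]]]'

```text
time: 10.6
tool_pos: [0.53, 0.0814, 0.2968]
tool_rot: [3.141, 0.0, -0.738]
contact_force: [0.8, 0.5, -0.8]
opening: 0.0339
grip_force: 30.0
```

Call:
send_path --motion '[[[0,0,0],[0,0,0]],[[0,0,0],[0,0,0]],[[0,0,0],[0,0,0]]]'

```text
time: 10.85
tool_pos: [0.5301, 0.0814, 0.2969]
tool_rot: [3.141, 0.0, -0.732]
contact_force: [-0.7, -1.2, -1.0]
opening: 0.0337
grip_force: 30.0
```

```bash
python3 - <<'E'
from m import *
go(.5296,.0813,.297,-.733)
c=cam('wrist'); cv2.imwrite('pics/w4.png',c['image'][:,:,::-1]); pickle.dump(dict(c),open('w4.pkl','wb')); print(robot.observe()['tool_pos'],robot.observe()['tool_rot'])
E
```

```text
tool d [-0.0003  0.0004 -0.0001] rot [0.0002 0.     0.0012] q [ 0.01  0.47  1.64 -0.    1.03  2.31]
[0.5301 0.0814 0.2969] [ 3.1414  0.0001 -0.7324]
```

View pics/w4.png

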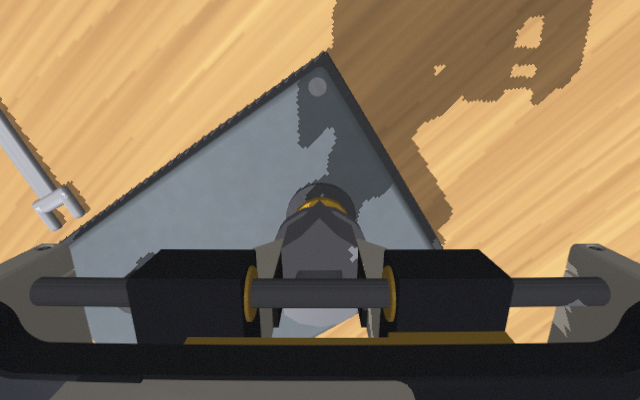

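```bash
python3 - <<'E'
from m import *
c=pickle.load(open('w4.pkl','rb')); t=T([.5301,.0814,.2969],[3.1414,.0001,-.7324])
for dx in(.028,.031,.034): print(proj(c,(t@[dx,0,.151,1])[:3]),proj(c,(t@[dx,0,.189,1])[:3]))
print(proj(c,[.5296,.0813,.072]))
im=cv2.cvtColor(c['image'],cv2.COLOR_RGB2GRAY)
print(im[180:270:3,318])
E
```

```text
[319.6636 225.1336] [319.552 201.6  ]
[319.6706 218.5758] [319.557  196.2959]
[319.6777 211.9375] [319.562  190.9413]
[319.9847 227.5057]
[100  51  50  52  51  50  72  67  56  52  55  54  55  78  82  82  80  80
  78  80  80  80  81  79  79  80  80  82  80  80]
```

The nose edge is at row ~219 against 218.6 predicted, so the grasp is centred. Inserting.

Converted, 0.0004 m is 0.016, -0.0003 m is -0.012.

Call:
send_path --motion '[[[-0.012,0.016,0.4],[0,0,0]],[[0,0,0.32],[0,0,0]],[[0,0,0.16],[0,0,0]],[[0,0,0.16],[0,0,0]],[[0,0,0.16],[0,0,0]],[[0,0,0.12],[0,0,0]],[[0,0,0],[0,0,0]],[[0,0,0],[0,0,0]]]' --grip_force 40

```text
time: 11.57
tool_pos: [0.5297, 0.0813, 0.2639]
tool_rot: [3.141, 0.0, -0.734]
contact_force: [0.7, -0.3, -0.9]
opening: 0.0338
grip_force: 40.0
```

No resistance with the underside 11 mm below the tip, so it is keyed. Pressing down.

Converted, 0.003 m is 0.12, 0.002 m is 0.08.

Call:
send_path --motion '[[[0,0,0.12],[0,0,0]],[[0,0,0.12],[0,0,0]],[[0,0,0.12],[0,0,0]],[[0,0,0.08],[0,0,0]],[[0,0,0.08],[0,0,0]],[[0,0,0],[0,0,0]],[[0,0,0],[0,0,0]],[[0,0,0],[0,0,0]]]' --grip_force 50

```text
time: 12.23
tool_pos: [0.5299, 0.0813, 0.2516]
tool_rot: [-3.141, -0.001, -0.734]
contact_force: [-0.4, 0.8, 7.0]
opening: 0.0338
grip_force: 50.0
```

Converted, 0.0015 m is 0.06, 0.001 m is 0.04.

Call:
send_path --motion '[[[0,0,0.06],[0,0,0]],[[0,0,0.04],[0,0,0]],[[0,0,0],[0,0,0]],[[0,0,0],[0,0,0]],[[0,0,0],[0,0,0]],[[0,0,0],[0,0,0]]]'

```text
time: 12.73
tool_pos: [0.5298, 0.0813, 0.2508]
tool_rot: [-3.14, -0.002, -0.734]
contact_force: [-4.2, 0.3, 20.3]
opening: 0.0336
grip_force: 50.0
```

```bash
python3 - <<'E'
from m import *
c=cam('wrist'); w=c['image'][:,:,::-1]; t=cam('top')['image'][:,:,::-1]
t=cv2.resize(t[170:240,220:325],(630,420),interpolation=cv2.INTER_CUBIC)
cv2.imwrite('pics/f.png',t)
E
```

```text
(no output)
```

View pics/f.png

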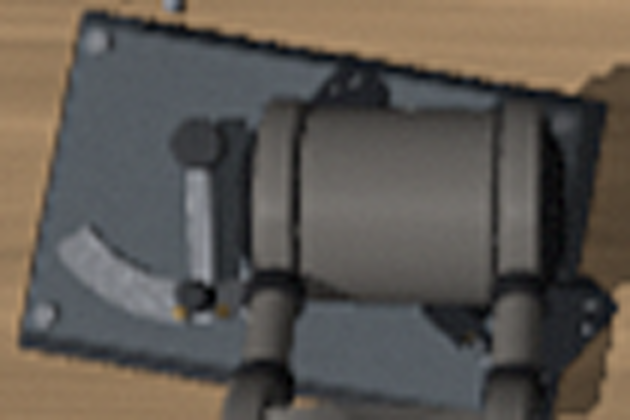

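The lever arm lines up with the gap between the pins (post at (197,295), pins at (180,312) and (222,310)). The collar is on its stop: 20 N at TCP z 0.2508.

```bash
python3 -c "
from cell import robot
print(robot.hand_in())"
```

```text
the job is handed in; nothing more can be done
None
```

I handed the job in at about 13 s, with the lever in the marked notch and the knob keyed on the D-shaft, gripped at 50 N and pressed down on the collar stop with about 20 N; the hand-in returned no verdict.

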